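Fit the citrus reamer to the juicer and hold it pressed

ROBOT

A 7-joint arm with a two-finger parallel gripper is mounted at the origin on a cart in front of the work surface, level with it; the furniture and walls round the work are solid. World frame = base frame: x ahead of the robot, y to its left, z up, the work surface at z = 0. Lengths are in mm, angles in rad, forces in N, time in s.
With the tool pointing down it reaches from about 425 to 950 mm from the base axis. Payload 16.7 kg.
Tool frame: the origin (TCP) lies on the centre line of the jaws, within the pads' length; the fingertips stand 19 mm ahead of it and the grasp point (between the pads) is the TCP (finger_overhang is the distance from the TCP to the fingertips, in mm); y points along the fingers, x is the direction in which the jaws open and shut, and the axes are right-handed (so a half turn about y gives the same grasp; the last joint's range is limited). The gripper opens to 94 mm and grips with 3 to 60 N. Pads are 16 mm wide; open, the fingers measure 119 mm over their backs; the gripper's body (75 mm by 177 mm) begins 78 mm behind the grasp point.
Start: joints at [-1.353, 0.426, 0.074, 1.606, -0.034, 1.111, -0.067], TCP at [242.708, 629.816, 224.467] pointing down, gripper open.
Joint ranges: [-2.85, 2.85], [-0.5, 2.14], [-1.23, 1.37], [0.21, 2.46], [-1.02, 4.16], [0.16, 2.05], [-2.73, 2.73]. Speed limits (rad/s): [1.89, 1.89, 2.39, 2.39, 3.01, 3.01, 3.01].

INTERFACE

Orientations are given as a unit quaternion [w, x, y, z].
In Python, from station import get_obs, snapshot, finish_job, finger_overhang gives the robot as it stands.
- The arm moves only by the shell command python3 -m inch 'ROWS' [FORCE]. ROWS is JSON, a list of rows, each an object with "jaw": the closure in counts, from 0 (fully open) to 255 (shut); "delta_pos": the shift along the tool's x, y, z each as a share of 250 mm, from -1 to 1, a list of three; "dr": the turn, a rotation vector about the tool's x, y, z each as a share of 90 degrees, from -1 to 1, a list of three. In form: [{"jaw": jaw, "delta_pos": [x, y, z], "dr": [ax, ay, az]}, ...]. A call has 1 to 10 rows; each row is the pose to reach, as a shift and turn from the pose commanded when the call began, along the tool's axes at that moment; what a row does not reach only later rows make up. A row lasts 1/12 s, in which the tool goes at most 41.7 mm and 7.16 degrees, less where a joint would pass 70% of its speed; a pose out of reach is approached as far as the arm can. A call with a number of a shift or a turn outside -1 to 1 is refused whole. A call with a gripper value outside its range is refused whole. The fingers move at their own pace and stop on an object; FORCE is the grip in N (left out, the last holds). Time passes only in rows, so rows that repeat a pose let the fingers close. It gives the time, the measured TCP pose, the force and the opening at its end, in the units of the state.
- get_obs(): the state, without advancing time (a new reading comes with each control period).
- snapshot(name): name is "scene" or "top" or "wrist"; returns a dict with "image" (384x512x3 uint8, red, green, blue), "intrinsics" (3x3 intrinsics, pixels), "extrinsics" (4x4, takes a point from world to camera coordinates). Camera axes: x right, y down, z forward; pixel columns grow to the right and rows downward; lengths in mm; the calibration is good to about 2 mm. The wrist camera is an equidistant fisheye: a pixel r from the principal point sees the ray r / f radians off the axis. A picture is of the moment at which its call begins. There is no depth.
- finish_job(): hands the job in, once; it reports no verdict.
The state is a dict: "time": time; "joints": joint angles; "qvel": joint speeds; "effort": joint torques, N m; "ee_pos": TCP position; "eef_rot": TCP orientation; "force": force on the tool from outside, world axes, zero at the start; "moment": the same for the moment, N m; "gripper_width": finger opening in mm.
Only numpy, scipy, OpenCV 4.12 (cv2) and the standard library are available. Lean on these libraries where they do the work, as an engineer would, in place of code of your own. Each camera call takes 0.05 s, during which the arm holds its last target. There are 200 camera calls.

TASK

Slide the citrus reamer forward out of its slotted holder from under the overhanging lips, turn it so that its four splines match the cross-shaped socket on top of the juicer, and push it in until its disc sits on the rim of the drive hub, against the spring contact inside. Finish while still gripping the reamer and holding it pressed fully home, and leave the other things where they stand.

Things in the scene. Friction and masses are not known exactly. Their poses are not given: they have to be found in the camera images.
- reamer_grip (a point): Loose white plastic citrus reamer, upright, 108 mm tall, 120 g. Grip point on its axis, 74 mm above its lower tip; z up. Its ribbed head has four upright ribs 9 mm wide, from 39 to 93 mm above the tip, along this point's +-x and +-y, straight above the four splines; 42 mm across opposite ribs, ends flat and parallel, then a rounded point. Any quarter turn is the same shape.
- reamer_disc (a point): On the reamer's axis, underside of its round disc (radius 36, 6 mm thick), 40 mm below reamer_grip, same axes. This face comes to lie on the hub's rim. Below it hangs the 34 mm long stem, a cross of two bars along x and y, 28 mm across and 8 mm thick; its lowest 7 mm are narrowed to 24 mm across and 5 mm thick.
- holder: Fixed steel holder, 97 mm long, 94 wide, 68 high. Origin on the worktop below the parked reamer's axis (within 5 mm); open front towards its own -x. Overhanging lips (undersides 64 mm, tops 68 mm high, 60 mm apart) run from 25 mm in front of the origin to the back wall 40 mm behind it, so the disc cannot be lifted until the reamer is drawn at least 50 mm along -x.
- holder_front (a point): Centre of the open end of the holder's slot, 45 mm in front of the holder's origin, at the height of its fork arms' top (55 mm); same axes as the holder. The slot between the arms is 33 mm wide; the reamer's disc rests on the arms with the stem hanging in the slot, tip 21 mm above the worktop. Play of the disc: 3 mm upwards and 3 mm to each side.
- socket (a point): Centre of the mouth of the cross-shaped socket in the juicer's drive hub, 80 mm above the worktop; z up, the crossed slots along x and y: 31 mm across, 10 mm wide (1 mm of play beside each spline). The hub is a metal ring of radius 24 mm that turns only with effort (0.4 N m), in a fixed white round base of radius 78 mm; the dish rim round it is 59 mm high.
- contact (a joint): Spring contact pin at the bottom of the socket, m: 0 released, 0.006 with the reamer fully home (disc on the hub's rim), stop at 0.008. Released, its top is 28 mm below the socket's mouth. The spring pushes back with 5 N at first and 10 N at home, so a reamer that is let go rises about 6 mm.
- nozzle: Bystander: small piping nozzle, 20 mm wide, 34 mm tall, near the front edge; origin at the underside.
- bowl: Bystander: white bowl, 125 mm wide, 55 mm tall, on the right; origin at the underside.
- white_mug: Bystander: white mug with handle, 94 mm tall, behind the work; origin at the underside.
- glass: Bystander: drinking glass, 80 mm wide, 91 mm tall, behind the work; origin at the underside.

How it is judged (in metres and radians):
On the way, in this order (a step that is already met when the one before it is completed fails the run):
1. the reamer has been drawn out through the open front of the holder ((x of reamer_grip in the frame of holder below -0.045 m or horizontal distance between reamer_grip and holder above 0.1 m)), for 0.05 s.
2. the stem is meshed in the socket, at least 12 mm deep (z of reamer_disc in the frame of socket below 0.022 m and horizontal distance between reamer_disc and socket below 0.004 m), for 0.05 s.
At the end, for the whole second after the job is handed in: The reamer's stem is in the socket with its disc within 2.5 mm of the hub's rim and within 4 mm of its axis, upright within 0.1 rad, the spring contact pressed in by more than 3.5 mm, and the fingers still hold the reamer, all through the last second (z of reamer_disc in the frame of socket below 0.0025 m and horizontal distance between reamer_disc and socket below 0.004 m and angle between reamer_disc's own z axis and vertical below 0.1 rad and value of joint contact above 0.0035 m and contact force between the fingers and reamer above 1 N); the arm keeps its last pose, push and grip.
It fails at once if a bystander was pushed more than 30 mm (distance of any of nozzle, bowl, white_mug, glass from where it was at the start of the episode above 0.03 m).
It also fails if it takes over 42 s, if anything falls off the work surface, if the arm or the gripper's body presses on something with over 40 N, if the wrist force passes 120 N, or if a joint passes its speed limit or range.

## Working session

There is one attempt and no reset: what is moved stays moved. The work goes in short steps, Python scripts to look and compute and a shell command to move; the robot and the scene stay as the last step left them, time stands still between calls to the robot, and variables do not carry over. Pictures are saved under pics/ and viewed, about 8 in all and at most 12, crops included, and the job is handed in when it is done.

```bash
mkdir -p pics; python3 - <<'E'
from station import *
import cv2
o=get_obs()
for k,v in o.items(): print(k,v)
for n in("scene","top"):
    s=snapshot(n); cv2.imwrite(f"pics/{n}0.png",cv2.resize(s["image"][:,:,::-1],(800,600),interpolation=cv2.INTER_CUBIC))
    print(n,s["intrinsics"],s["extrinsics"])
E
```

```text
time 0.0
joints [-1.3524935   0.42671884  0.07383651  1.60658545 -0.03410153  1.11077912
 -0.06710861]
qvel [-1.88886898e-04 -1.97643950e-04  6.10326566e-05 -1.25186080e-03
  2.51112764e-04  4.27665939e-04 -4.09294284e-05]
effort [-8.83407956e-04 -9.35829306e+01  3.66598316e+00 -4.54199588e+01
 -4.89408709e-02  2.00525089e-02  1.60881464e-04]
ee_pos [242.58136982 629.47874927 223.79345155]
eef_rot [-0.58273745  0.58327753  0.39978587 -0.40046928]
force [0.13497299 0.99484631 0.33262265]
moment [-0.02735433 -0.01555299 -0.0462686 ]
gripper_width 93.81262727834905
scene [[354.81022972   0.         252.97472554]
 [  0.         354.81022972 199.61973637]
 [  0.           0.           1.        ]] [[-7.51413683e-01 -6.59539781e-01 -1.96151647e-02  3.38664447e+02]
 [-2.56025553e-01  3.18830601e-01 -9.12577648e-01  3.02454542e+02]
 [ 6.08135177e-01 -6.80701348e-01 -4.08432714e-01  6.40121408e+02]
 [ 0.00000000e+00  0.00000000e+00  0.00000000e+00  1.00000000e+00]]
top [[413.71915072   0.         249.97612014]
 [  0.         413.71915072 189.55677803]
 [  0.           0.           1.        ]] [[-2.12639458e-02 -9.99758073e-01  5.62490646e-03 -2.13803781e+02]
 [-9.97888356e-01  2.08781319e-02 -6.15055563e-02  5.99807515e+02]
 [ 6.13732389e-02 -6.92087947e-03 -9.98090891e-01  1.44650417e+03]
 [ 0.00000000e+00  0.00000000e+00  0.00000000e+00  1.00000000e+00]]
```

View pics/scene0.png

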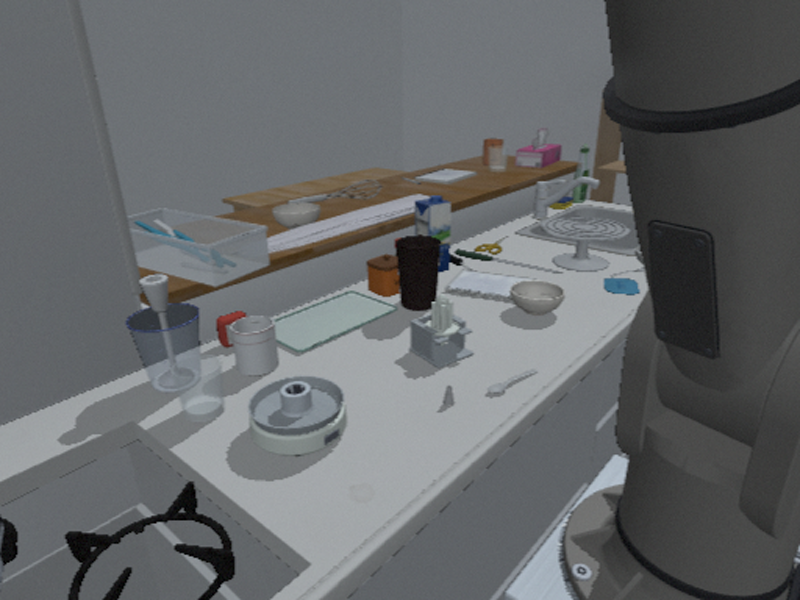

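View pics/top0.png

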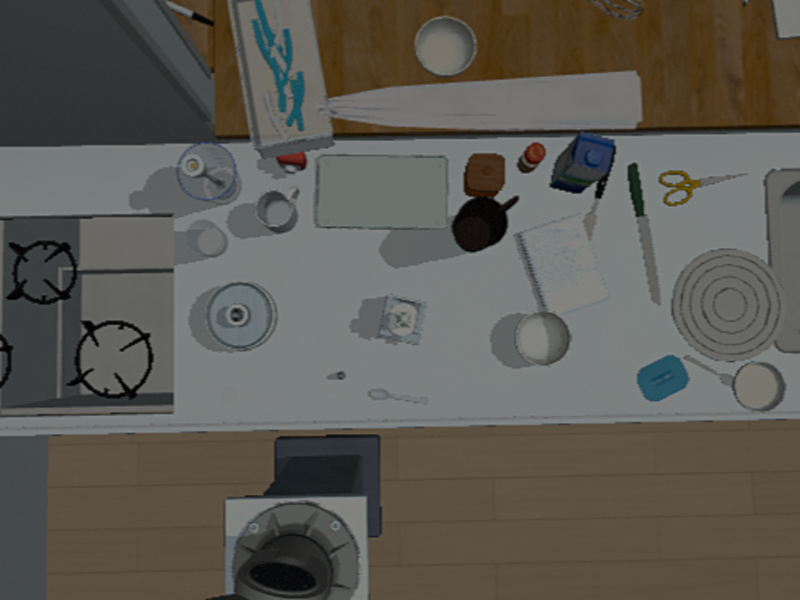

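The scene view shows the juicer at (297,412) and the holder with reamer at (438,340). In the top view the hub is at about (238,316), the holder at (403,318), the nozzle at (341,376) and the bowl at (543,338). I'll enlarge the holder and the hub.

```bash
cat > h.py <<'E'
import numpy as np
def ray(K,T,u,v,z):
    R=T[:3,:3];c=-R.T@T[:3,3];d=R.T@np.linalg.solve(K,[u,v,1.]);return c+d*(z-c[2])/d[2]
def proj(K,T,P):
    p=T[:3,:3]@np.array(P,float)+T[:3,3];p=K@p;return p[:2]/p[2]
E
python3 - <<'E'
from station import *
from h import *
import cv2
s=snapshot("top");im=s["image"][:,:,::-1];K,T=s["intrinsics"],s["extrinsics"]
a=im[180:230,232:282]; b=im[177:227,127:177]
f=lambda c:cv2.resize(c,(400,400),interpolation=cv2.INTER_CUBIC)
sc=snapshot("scene");i2=sc["image"][:,:,::-1]
c=cv2.resize(i2[180:240,255:315],(400,400)*1,interpolation=cv2.INTER_CUBIC);d=cv2.resize(i2[230:300,155:225],(400,400),interpolation=cv2.INTER_CUBIC)
g=np.hstack([f(a),f(b)])
g=np.clip(g*1.2,0,255).astype(np.uint8)
cv2.imwrite("pics/crop.png",g)
for n,u,v,z in[("hub",238,316,80),("holder",403,318,60),("grip",403,318,100),("nozzle",341,376,20),("bowl",543,338,30)]: print(n,ray(K,T,u*.64,v*.64,z).round(1))
E
```

```text
hub [555.3 105.3  80. ]
holder [ 544.  -252.4   60. ]
grip [ 542.9 -251.4  100. ]
nozzle [ 417.7 -111.1   20. ]
bowl [ 493.3 -566.3   30. ]
```

View pics/crop.png

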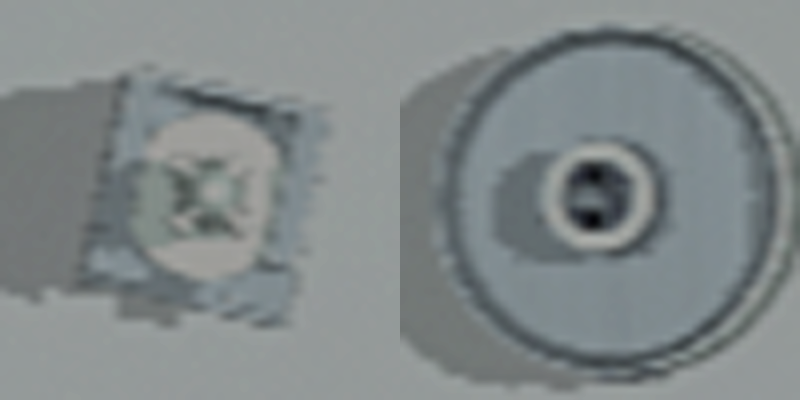

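Top crop: the hub centre is at about (602,196), which is raw pixel (152.2,201.5). The reamer disc is at (208,195) in the crop. The lips cut it left and right, and the back wall is at the top, so the holder opens towards the robot, turned about 11°. The ribs look diagonal. I'll move over it now and look with the wrist camera.

```bash
cat >> h.py <<'E'
from scipy.spatial.transform import Rotation as Ro
def R_of(o): q=o["eef_rot"]; return Ro.from_quat([q[1],q[2],q[3],q[0]])
def plan(o,pos,yaw=None):
    """yaw: desired angle (deg) of tool x in world, tool y straight down"""
    R=R_of(o); X=R.as_matrix()[:,0]; cy=np.degrees(np.arctan2(X[1],X[0]))
    d=R.inv().apply(np.array(pos)-o["ee_pos"]); print("tcp",np.round(o["ee_pos"],1),"yaw",round(cy,2),"down",R.as_matrix()[:,1].round(4),"w",round(o["gripper_width"],1),"t",o["time"],"F",np.round(o["force"],1))
    if yaw is None: yaw=cy
    x=np.array([np.cos(np.radians(yaw)),np.sin(np.radians(yaw)),0]);y=np.array([0,0,-1.]);G=Ro.from_matrix(np.stack([x,y,np.cross(x,y)],1))
    rv=np.degrees((R.inv()*G).as_rotvec())/90
    print("delta_pos",(d/250).round(4),"dr",rv.round(4))
E
python3 - <<'E'
from station import *
from h import *
o=get_obs(); plan(o,[470,300,260],None);plan(o,[470,300,260],-20)
E
```

```text
tcp [242.6 629.6 224.1] yaw 68.93 down [-2.e-04 -7.e-04 -1.e+00] w 94.3 t 0.2 F [ 0.3 -0.1 -0.1]
delta_pos [-0.9034 -0.1431 -1.3228] dr [ 0.      0.     -0.0005]
tcp [242.6 629.6 224.1] yaw 68.93 down [-2.e-04 -7.e-04 -1.e+00] w 94.3 t 0.2 F [ 0.3 -0.1 -0.1]
delta_pos [-0.9034 -0.1431 -1.3228] dr [ 4.000e-04  9.881e-01 -4.000e-04]
```

```bash
python3 -m inch '[{"jaw":0,"delta_pos":[-0.68,-0.14,-1.0],"dr":[0,0.4,0]},{"jaw":0,"delta_pos":[-0.68,-0.14,-1.0],"dr":[0,0.4,0]},{"jaw":0,"delta_pos":[-0.68,-0.14,-1.0],"dr":[0,0.4,0]},{"jaw":0,"delta_pos":[-0.68,-0.14,-1.0],"dr":[0,0.4,0]},{"jaw":0,"delta_pos":[-0.68,-0.14,-1.0],"dr":[0,0.4,0]},{"jaw":0,"delta_pos":[-0.68,-0.14,-1.0],"dr":[0,0.4,0]},{"jaw":0,"delta_pos":[-0.68,-0.14,-1.0],"dr":[0,0.4,0]},{"jaw":0,"delta_pos":[-0.68,-0.14,-1.0],"dr":[0,0.4,0]},{"jaw":0,"delta_pos":[-0.68,-0.14,-1.0],"dr":[0,0.4,0]}]'
python3 - <<'E'
from station import *
from h import *
o=get_obs(); plan(o,[555,105,260],0);plan(o,[490,105,260],0)
E
```

```text
time: 0.95
ee_pos: [417.6, 377.7, 260.3]
eef_rot: [-0.679, 0.679, 0.199, -0.198]
force: [-0.5, 1.3, 0.8]
gripper_width: 94.1
tcp [417.6 377.7 260.3] yaw 32.59 down [ 1.1e-03  2.0e-04 -1.0e+00] w 94.1 t 0.95 F [-0.5  1.3  0.8]
delta_pos [-0.1245  0.0015 -1.2152] dr [1.000e-04 3.621e-01 7.000e-04]
tcp [417.6 377.7 260.3] yaw 32.59 down [ 1.1e-03  2.0e-04 -1.0e+00] w 94.1 t 0.95 F [-0.5  1.3  0.8]
delta_pos [-0.3435  0.0012 -1.0751] dr [1.000e-04 3.621e-01 7.000e-04]
```

```bash
python3 -m inch '[{"jaw":0,"delta_pos":[-0.3,0,-1.0],"dr":[0,0.36,0]},{"jaw":0,"delta_pos":[-0.3,0,-1.0],"dr":[0,0.36,0]},{"jaw":0,"delta_pos":[-0.3,0,-1.0],"dr":[0,0.36,0]},{"jaw":0,"delta_pos":[-0.3,0,-1.0],"dr":[0,0.36,0]},{"jaw":0,"delta_pos":[-0.3,0,-1.0],"dr":[0,0.36,0]},{"jaw":0,"delta_pos":[-0.3,0,-1.0],"dr":[0,0.36,0]},{"jaw":0,"delta_pos":[-0.3,0,-1.0],"dr":[0,0.36,0]},{"jaw":0,"delta_pos":[-0.3,0,-1.0],"dr":[0,0.36,0]}]'
python3 - <<'E'
from station import *
from h import *
import cv2
s=snapshot("wrist");cv2.imwrite("pics/w1.png",cv2.resize(s["image"][:,:,::-1],(800,600),interpolation=cv2.INTER_CUBIC));np.savez("w1.npz",**s);T=s["extrinsics"];print(s["intrinsics"],(-T[:3,:3].T@T[:3,3]).round(1),T[2,:3].round(3))
o=get_obs(); plan(o,[490,-130,260],0);print(o["joints"].round(2))
E
```

```text
time: 1.62
ee_pos: [488.5, 128.0, 259.6]
eef_rot: [-0.707, 0.707, 0.002, -0.002]
force: [0.0, 0.5, 0.4]
gripper_width: 93.6
[[297.31863964   0.         256.49863387]
 [  0.         297.31863964 189.59451333]
 [  0.           0.           1.        ]] [488.4 207.3 420. ] [ 0.003 -0.269 -0.963]
tcp [487.9 130.2 259.5] yaw 0.43 down [ 0.e+00  1.e-04 -1.e+00] w 94.0 t 1.6667 F [-1.8  1.   1. ]
delta_pos [ 5.0000e-04 -2.1000e-03 -1.0408e+00] dr [-0.0001  0.0047  0.    ]
[-0.88  0.11  0.54  1.96 -0.06  1.08 -0.31]
```

View pics/w1.png

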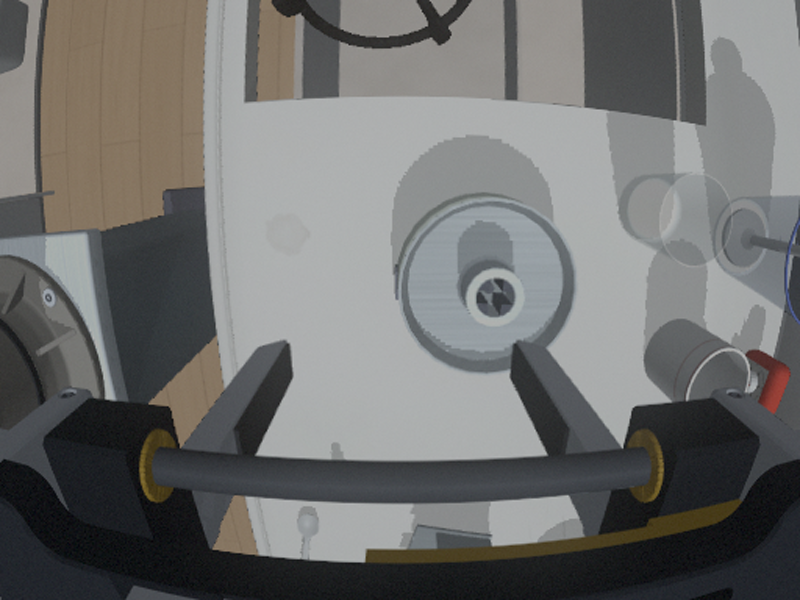

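The wrist view shows the hub clearly at (495,296), with its crossed slots visible. I'll rectify that later together with the holder view. Next I go over the holder.

```bash
python3 -m inch '[{"jaw":0,"delta_pos":[0.1,0,-1.0],"dr":[0,0,0]},{"jaw":0,"delta_pos":[0.1,0,-1.0],"dr":[0,0,0]},{"jaw":0,"delta_pos":[0.1,0,-1.0],"dr":[0,0,0]},{"jaw":0,"delta_pos":[0.1,0,-1.0],"dr":[0,0,0]},{"jaw":0,"delta_pos":[0.1,0,-1.0],"dr":[0,0,0]},{"jaw":0,"delta_pos":[0.1,0,-1.0],"dr":[0,0,0]},{"jaw":0,"delta_pos":[0.1,0,-1.0],"dr":[0,0,0]}]'
python3 -m inch '[{"jaw":0,"delta_pos":[0.1,0,-0.8],"dr":[0,0,0]},{"jaw":0,"delta_pos":[0.1,0,-0.8],"dr":[0,0,0]},{"jaw":0,"delta_pos":[0.1,0,-0.8],"dr":[0,0,0]},{"jaw":0,"delta_pos":[0.1,0,-0.8],"dr":[0,0,0]},{"jaw":0,"delta_pos":[0.1,0,-0.8],"dr":[0,0,0]},{"jaw":0,"delta_pos":[0.1,0,-0.8],"dr":[0,0,0]},{"jaw":0,"delta_pos":[0.1,0,-0.8],"dr":[0,0,0]},{"jaw":0,"delta_pos":[0.1,0,-0.8],"dr":[0,0,0]}]'
cat >> h.py <<'E'
import cv2
def fproj(K,T,P):
    p=np.asarray(P,float)@T[:3,:3].T+T[:3,3];r=np.linalg.norm(p[...,:2],axis=-1);th=np.arctan2(r,p[...,2]);k=th/np.maximum(r,1e-9)
    return np.stack([K[0,0]*k*p[...,0]+K[0,2],K[1,1]*k*p[...,1]+K[1,2]],-1)
def rect(s,c,z,half,n=400):
    """world-aligned view: right=-y, down=-x"""
    g=(np.arange(n)+.5)/n*2*half-half; Y,X=np.meshgrid(c[1]-g,c[0]-g)
    m=fproj(s["intrinsics"],s["extrinsics"],np.stack([X,Y,X*0+z],-1)).astype(np.float32)
    return np.ascontiguousarray(cv2.remap(s["image"][:,:,::-1].copy(),m[...,0],m[...,1],cv2.INTER_CUBIC))
E
python3 - <<'E'
from station import *
from h import *
s=snapshot("wrist");np.savez("w2.npz",**s);w1=np.load("w1.npz")
a=rect(w1,[555,105],80,40);b=rect(s,[545,-252],55,70)
cv2.imwrite("pics/r1.png",np.hstack([a,b]))
o=get_obs(); plan(o,[545,-252,260],0);print(o["joints"].round(2))
E
```

```text
time: 2.25
ee_pos: [515.3, -124.5, 259.8]
eef_rot: [-0.706, 0.708, 0.002, -0.001]
force: [-0.2, -0.5, -1.2]
gripper_width: 94.2
time: 2.92
ee_pos: [542.8, -317.0, 258.7]
eef_rot: [0.707, -0.707, -0.004, 0.004]
force: [0.7, 0.7, -0.0]
gripper_width: 94.0
tcp [ 542.9 -316.5  258.9] yaw 0.68 down [-6.e-04  1.e-03 -1.e+00] w 94.1 t 2.9667 F [-0.1 -0.1 -1. ]
delta_pos [ 0.0116 -0.004   0.258 ] dr [-0.0006  0.0075 -0.0004]
[-0.15  0.4   0.77  1.71 -0.3   1.16  0.71]
```

View pics/r1.png

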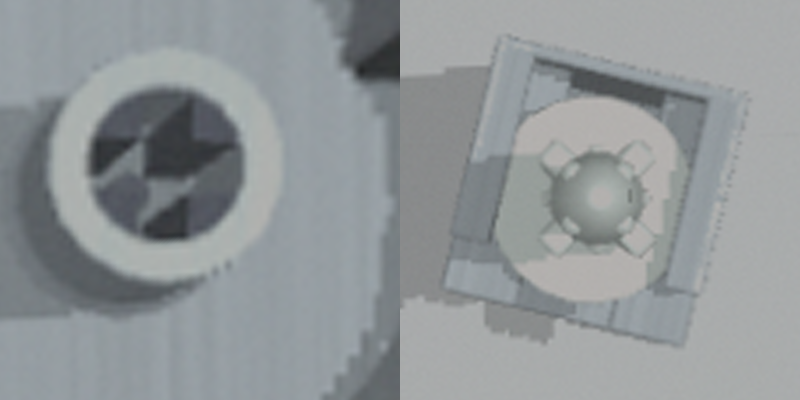

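Rectified crops: the hub ring is centred at (165,165), about (562,112). That differs by a few mm from the top camera, so I'll recheck it from close by. The reamer is at about (597,198), giving (545,-249) after parallax. Its ribs are at 45°, and the holder's sides are turned 13.5°, so the pull direction is (-0.972, +0.234). Now I approach with the jaws at yaw -45°.

```bash
python3 -m inch '[{"jaw":0,"delta_pos":[0.01,0.43,0.27],"dr":[0,0.507,0]},{"jaw":0,"delta_pos":[0.01,0.43,0.27],"dr":[0,0.507,0]},{"jaw":0,"delta_pos":[0.01,0.43,0.27],"dr":[0,0.507,0]},{"jaw":0,"delta_pos":[0.01,0.43,0.27],"dr":[0,0.507,0]},{"jaw":0,"delta_pos":[0.01,0.43,0.27],"dr":[0,0.507,0]},{"jaw":0,"delta_pos":[0.01,0.43,0.27],"dr":[0,0.507,0]},{"jaw":0,"delta_pos":[0.01,0.43,0.27],"dr":[0,0.507,0]},{"jaw":0,"delta_pos":[0.01,0.43,0.27],"dr":[0,0.507,0]},{"jaw":0,"delta_pos":[0.01,0.43,0.27],"dr":[0,0.507,0]}]' 20
python3 - <<'E'
from station import *
from h import *
s=snapshot("wrist");np.savez("w3.npz",**s)
T=s["extrinsics"];print((-T[:3,:3].T@T[:3,3]).round(1))
cv2.imwrite("pics/w3.png",np.hstack([cv2.resize(s["image"][:,:,::-1],(512,384)),rect(s,[545,-249],61,70,280)[:,:,:].copy() if 0 else cv2.resize(rect(s,[545,-249],61,70),(288,384))]))
o=get_obs(); plan(o,[545.2,-249.2,95],-45);print(o["joints"].round(2))
E
```

```text
time: 3.72
ee_pos: [544.3, -249.4, 151.9]
eef_rot: [0.654, -0.653, 0.27, -0.27]
force: [-1.0, -0.6, -0.0]
gripper_width: 94.3
[ 599.9 -192.9  312.4]
tcp [ 544.2 -249.8  152. ] yaw -44.85 down [ 2.e-04  6.e-04 -1.e+00] w 93.5 t 3.7667 F [1.4 0.4 0.3]
delta_pos [0.001  0.2281 0.0044] dr [-0.0003  0.0016 -0.0002]
[-0.34  0.53  0.9   1.89 -0.5   0.97  0.  ]
```

View pics/w3.png

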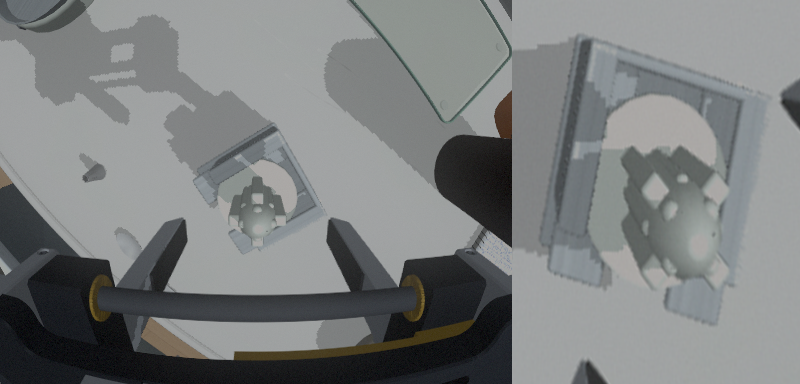

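The reamer at (257,215) sits midway between the fingers, whose inner edges are at 186 and 328, and it is square to them. I descend and grip.

```bash
python3 -m inch '[{"jaw":0,"delta_pos":[0.001,0.12,0.004],"dr":[0,0,0]},{"jaw":0,"delta_pos":[0.001,0.228,0.004],"dr":[0,0,0]},{"jaw":0,"delta_pos":[0.001,0.228,0.004],"dr":[0,0,0]},{"jaw":0,"delta_pos":[0.001,0.228,0.004],"dr":[0,0,0]},{"jaw":0,"delta_pos":[0.001,0.228,0.004],"dr":[0,0,0]}]' 20
python3 -m inch '[{"jaw":255,"delta_pos":[0,0,0],"dr":[0,0,0]},{"jaw":255,"delta_pos":[0,0,0],"dr":[0,0,0]},{"jaw":255,"delta_pos":[0,0,0],"dr":[0,0,0]},{"jaw":255,"delta_pos":[0,0,0],"dr":[0,0,0]},{"jaw":255,"delta_pos":[0,0,0],"dr":[0,0,0]},{"jaw":255,"delta_pos":[0,0,0],"dr":[0,0,0]},{"jaw":255,"delta_pos":[0,0,0],"dr":[0,0,0]},{"jaw":255,"delta_pos":[0,0,0],"dr":[0,0,0]},{"jaw":255,"delta_pos":[0,0,0],"dr":[0,0,0]},{"jaw":255,"delta_pos":[0,0,0],"dr":[0,0,0]}]' 30
python3 - <<'E'
from station import *
from h import *
o=get_obs();p=o["ee_pos"]; plan(o,p+[-.972*75,.234*75,1])
E
```

```text
time: 4.18
ee_pos: [545.0, -251.2, 96.3]
eef_rot: [0.653, -0.653, 0.271, -0.271]
force: [-0.1, -0.7, 0.4]
gripper_width: 94.0
time: 5.02
ee_pos: [544.6, -250.8, 95.0]
eef_rot: [-0.653, 0.653, -0.271, 0.271]
force: [0.4, 0.0, 0.6]
gripper_width: 42.2
tcp [ 544.6 -250.8   95. ] yaw -45.11 down [-1.e-04  0.e+00 -1.e+00] w 42.2 t 5.0167 F [0.4 0.  0.6]
delta_pos [-0.2555 -0.004  -0.157 ] dr [ 0.      0.     -0.0001]
```

Gripped on the rib flats (42.2 mm). Now I draw it out.

```bash
python3 -m inch '[{"jaw":255,"delta_pos":[-0.032,-0.004,-0.0197],"dr":[0,0,0]},{"jaw":255,"delta_pos":[-0.064,-0.004,-0.0393],"dr":[0,0,0]},{"jaw":255,"delta_pos":[-0.096,-0.004,-0.059],"dr":[0,0,0]},{"jaw":255,"delta_pos":[-0.128,-0.004,-0.0787],"dr":[0,0,0]}]'
python3 -m inch '[{"jaw":255,"delta_pos":[-0.032,0,-0.0197],"dr":[0,0,0]},{"jaw":255,"delta_pos":[-0.064,0,-0.0393],"dr":[0,0,0]},{"jaw":255,"delta_pos":[-0.096,0,-0.059],"dr":[0,0,0]},{"jaw":255,"delta_pos":[-0.128,0,-0.0787],"dr":[0,0,0]},{"jaw":255,"delta_pos":[-0.144,0,-0.0885],"dr":[0,0,0]},{"jaw":255,"delta_pos":[-0.144,0,-0.0885],"dr":[0,0,0]}]'
python3 - <<'E'
from station import *
from h import *
o=get_obs();p=o["ee_pos"]; plan(o,[490,-60,220],0);print((p-[544.6,-250.8,0]).round(1))
E
```

```text
time: 5.35
ee_pos: [506.7, -241.7, 95.9]
eef_rot: [0.653, -0.653, 0.271, -0.271]
force: [0.3, 0.4, -0.9]
gripper_width: 41.6
time: 5.85
ee_pos: [466.0, -231.8, 96.1]
eef_rot: [0.653, -0.653, 0.271, -0.271]
force: [-0.3, -0.7, -0.5]
gripper_width: 41.9
tcp [ 466.  -231.8   96.1] yaw -45.12 down [-1.e-04  6.e-04 -1.e+00] w 41.9 t 5.85 F [-0.3 -0.7 -0.5]
delta_pos [-0.4196 -0.4954  0.553 ] dr [-3.000e-04 -5.014e-01 -2.000e-04]
[-78.6  19.   96.1]
```

```bash
python3 -m inch '[{"jaw":255,"delta_pos":[0,-0.15,0],"dr":[0,0,0]},{"jaw":255,"delta_pos":[0,-0.3,0],"dr":[0,0,0]},{"jaw":255,"delta_pos":[-0.42,-0.5,0.55],"dr":[0,-0.5,0]},{"jaw":255,"delta_pos":[-0.42,-0.5,0.55],"dr":[0,-0.5,0]},{"jaw":255,"delta_pos":[-0.42,-0.5,0.55],"dr":[0,-0.5,0]},{"jaw":255,"delta_pos":[-0.42,-0.5,0.55],"dr":[0,-0.5,0]},{"jaw":255,"delta_pos":[-0.42,-0.5,0.55],"dr":[0,-0.5,0]},{"jaw":255,"delta_pos":[-0.42,-0.5,0.55],"dr":[0,-0.5,0]},{"jaw":255,"delta_pos":[-0.42,-0.5,0.55],"dr":[0,-0.5,0]},{"jaw":255,"delta_pos":[-0.42,-0.5,0.55],"dr":[0,-0.5,0]}]'
python3 -m inch '[{"jaw":255,"delta_pos":[0.05,0,0.4],"dr":[0,0,0]},{"jaw":255,"delta_pos":[0.05,0,0.4],"dr":[0,0,0]},{"jaw":255,"delta_pos":[0.05,0,0.4],"dr":[0,0,0]},{"jaw":255,"delta_pos":[0.05,0,0.4],"dr":[0,0,0]},{"jaw":255,"delta_pos":[0.05,0,0.4],"dr":[0,0,0]},{"jaw":255,"delta_pos":[0.05,0,0.4],"dr":[0,0,0]},{"jaw":255,"delta_pos":[0.05,0,0.4],"dr":[0,0,0]},{"jaw":255,"delta_pos":[0.05,0,0.4],"dr":[0,0,0]}]'
python3 - <<'E'
from station import *
from h import *
s=snapshot("wrist");np.savez("w4.npz",**s)
T=s["extrinsics"];print((-T[:3,:3].T@T[:3,3]).round(1))
t=snapshot("top");np.savez("t4.npz",**t)
cv2.imwrite("pics/w4.png",np.hstack([cv2.resize(s["image"][:,:,::-1],(400,300)),np.zeros((300,0,3),np.uint8),cv2.resize(rect(s,[559,110],80,30),(400,400))[50:350]]))
o=get_obs(); plan(o,[559,110,180],0);print(o["joints"].round(2))
E
```

```text
time: 6.68
ee_pos: [490.7, -60.2, 221.3]
eef_rot: [0.707, -0.707, -0.001, 0.0]
force: [-0.2, 1.4, -0.7]
gripper_width: 41.9
time: 7.35
ee_pos: [503.0, 38.2, 221.0]
eef_rot: [-0.707, 0.707, -0.001, 0.001]
force: [-0.3, -0.1, -1.3]
gripper_width: 41.8
[503.8 117.5 381.4]
tcp [503.1  38.5 221. ] yaw -0.2 down [ 1.e-04  1.e-04 -1.e+00] w 41.4 t 7.45 F [-0.6  0.2 -0.9]
delta_pos [0.2228 0.1642 0.2867] dr [-0.     -0.0022  0.0001]
[-0.95  0.19  0.85  2.02 -0.17  1.   -0.02]
```

View pics/w4.png

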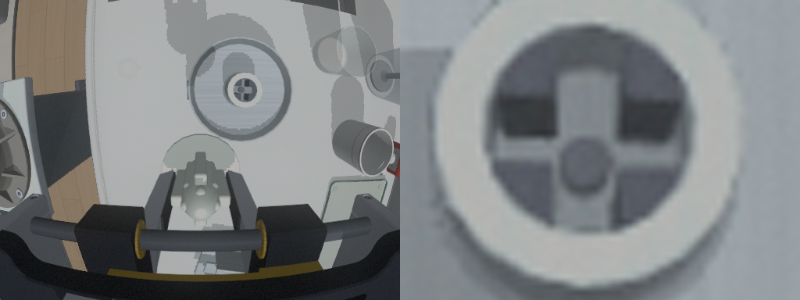

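The hub is at (243,90) in the wrist view, with its slots axis-aligned, and the ring centre is near (562.4,111.6). I'll check the held reamer's disc the same way, in the same picture, so that any camera bias cancels.

```bash
python3 - <<'E'
from h import *
s=np.load("w4.npz")
a=rect(s,[503.1,38.4],187,50);b=rect(s,[562.4,111.6],80,30)
k=8.0 # px/mm half=50 ->4 px/mm ; half 30 -> 6.667
cv2.circle(a,(200,200),144,(0,0,255),1)
for r in(15.5,24): cv2.circle(b,(200,200),int(r*400/60+.5),(0,0,255),1)
cv2.line(b,(200,80),(200,320),(0,0,255),1);cv2.line(b,(80,200),(320,200),(0,0,255),1)
cv2.imwrite("pics/c4.png",np.hstack([a,b]))
E
```

```text
(no output)
```

View pics/c4.png

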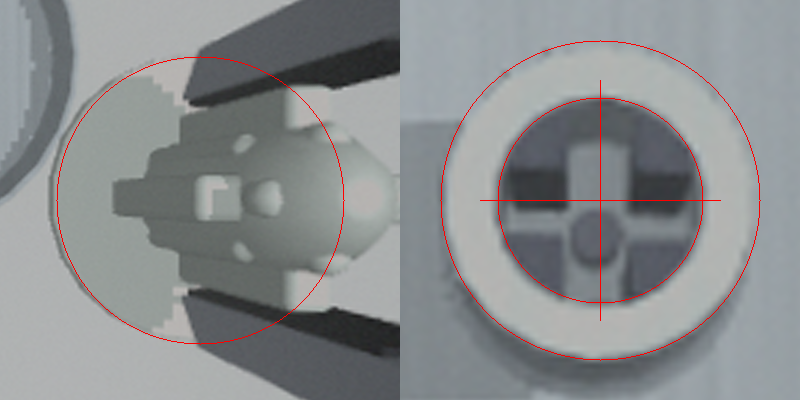

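The inner hub circle fits at (562.4,111.7). The held disc appears about 1.6 mm to +y and 0.6 mm to +x of the TCP, so the TCP target is about (561.8,110.2) with yaw 0. I'll go above it.

```bash
python3 -m inch '[{"jaw":255,"delta_pos":[0.235,0,0.287],"dr":[0,-0.0022,0]},{"jaw":255,"delta_pos":[0.235,0,0.287],"dr":[0,-0.0022,0]},{"jaw":255,"delta_pos":[0.235,0,0.287],"dr":[0,-0.0022,0]},{"jaw":255,"delta_pos":[0.235,0.2,0.287],"dr":[0,-0.0022,0]},{"jaw":255,"delta_pos":[0.235,0.235,0.287],"dr":[0,-0.0022,0]},{"jaw":255,"delta_pos":[0.235,0.235,0.287],"dr":[0,-0.0022,0]},{"jaw":255,"delta_pos":[0.235,0.235,0.287],"dr":[0,-0.0022,0]}]' 50
python3 - <<'E'
from station import *
from h import *
t=snapshot("top");i=t["image"][:,:,::-1]
sc=snapshot("scene");j=sc["image"][:,:,::-1]
cv2.imwrite("pics/a5.png",np.hstack([cv2.resize(i[176:226,127:177],(400,400),interpolation=cv2.INTER_CUBIC),cv2.resize(j[210:280,155:225],(400,400),interpolation=cv2.INTER_CUBIC)]))
o=get_obs(); plan(o,[561.8,110.2,145],0);print(o["joints"].round(2))
K,T=sc["intrinsics"],sc["extrinsics"];f=400/70
for n,P in(("hub",[561.8,111,80]),("tip",[561.8,111,o["ee_pos"][2]-74])): print(n,((proj(K,T,P)-[155,210]+.5)*f).round(0))
E
```

```text
time: 8.03
ee_pos: [561.7, 110.2, 162.1]
eef_rot: [-0.707, 0.708, -0.0, -0.001]
force: [1.0, -0.3, -0.3]
gripper_width: 41.9
tcp [562.7 110.6 163.7] yaw 0.04 down [ 1.5e-03  5.0e-04 -1.0e+00] w 41.9 t 8.1333 F [0.3 0.2 0. ]
delta_pos [-0.0038  0.0746 -0.0015] dr [-0.0003  0.0005  0.001 ]
[-0.9   0.41  0.76  1.93 -0.34  0.93  0.03]
hub [195. 224.]
tip [193. 205.]
```

View pics/a5.png

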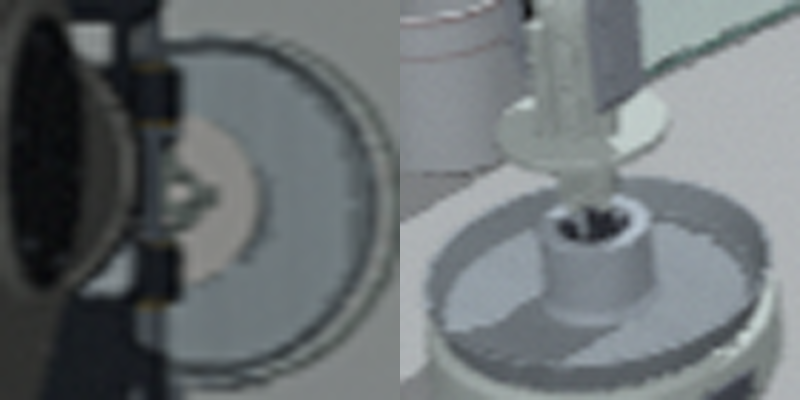

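The scene crop shows the disc centred at column 584, the tip near 580 and the hub mouth at (599,225). The reamer may be about 2 mm too far to +x/+y, so I'll quantify that with both fixed cameras.

```bash
python3 - <<'E'
from station import *
from h import *
A=np.linspace(0,2*np.pi,200)
def bb(K,T,c,z,r,org,f):
    p=np.array([proj(K,T,[c[0]+r*np.cos(a),c[1]+r*np.sin(a),z]) for a in A]);p=(p-org+.5)*f
    return p.min(0).round(1),p.max(0).round(1)
for n,org,f in(("top",[127,176],8),("scene",[155,210],400/70)):
    s=snapshot(n);K,T=s["intrinsics"],s["extrinsics"]
    c=np.array([561.8,110.2]);z=162.6
    print(n,"disc top",bb(K,T,c,z-34,36,org,f),"disc bot",bb(K,T,c,z-40,36,org,f))
    print("hub",bb(K,T,[561.8,110.2],80,24,org,f))
    g=lambda P:(proj(K,T,P)-org+.5)*f
    b=g([*c,80]);print("per mm x",g([562.8,110.2,80])-b,"y",g([561.8,111.2,80])-b)
E
```

```text
top disc top (array([ 78.9, 106.7]), array([255.4, 282.9])) disc bot (array([ 82.8, 107.6]), array([258.5, 283.1]))
hub (array([138.1, 142.3]), array([251.7, 255.7]))
per mm x [-0.01550702 -2.36217264] y [-2.36683702  0.04977247]
scene disc top (array([99. , 84.5]), array([272.1, 168.4])) disc bot (array([100.6,  96.6]), array([273.2, 181.2]))
hub (array([140.3, 194.6]), array([253. , 254.2]))
per mm x [-1.48736537 -0.78818207] y [-1.81617465  0.95840904]
```

Both fixed cameras put the hub about 0–1 mm to -x/-y of the reamer, so I shift slightly and lower while watching the force.

```bash
python3 -m inch '[{"jaw":255,"delta_pos":[-0.003,0,-0.003],"dr":[0,0,0]},{"jaw":255,"delta_pos":[-0.003,0.02,-0.003],"dr":[0,0,0]},{"jaw":255,"delta_pos":[-0.003,0.035,-0.003],"dr":[0,0,0]},{"jaw":255,"delta_pos":[-0.003,0.045,-0.003],"dr":[0,0,0]},{"jaw":255,"delta_pos":[-0.003,0.055,-0.003],"dr":[0,0,0]},{"jaw":255,"delta_pos":[-0.003,0.055,-0.003],"dr":[0,0,0]}]'
python3 - <<'E'
from station import *
o=get_obs();print(o["force"].round(1),o["moment"].round(2),o["ee_pos"].round(1))
E
```

```text
time: 8.73
ee_pos: [560.9, 110.1, 147.8]
eef_rot: [-0.707, 0.707, 0.0, -0.001]
force: [-0.3, 0.3, -0.8]
gripper_width: 41.6
[-0.3  0.3 -0.8] [-0.05  0.09 -0.05] [560.9 110.1 147.8]
```

It enters without resistance, with the tip about 6 mm in. I continue.

```bash
python3 -m inch '[{"jaw":255,"delta_pos":[0,0.01,0],"dr":[0,0,0]},{"jaw":255,"delta_pos":[0,0.02,0],"dr":[0,0,0]},{"jaw":255,"delta_pos":[0,0.03,0],"dr":[0,0,0]},{"jaw":255,"delta_pos":[0,0.03,0],"dr":[0,0,0]}]'
python3 -m inch '[{"jaw":255,"delta_pos":[0,0.012,0],"dr":[0,0,0]},{"jaw":255,"delta_pos":[0,0.024,0],"dr":[0,0,0]},{"jaw":255,"delta_pos":[0,0.036,0],"dr":[0,0,0]},{"jaw":255,"delta_pos":[0,0.036,0],"dr":[0,0,0]}]'
python3 - <<'E'
from station import *
from h import *
o=get_obs();plan(o,[561,109.5,120],0);print(o["moment"].round(2))
E
```

```text
time: 9.07
ee_pos: [561.0, 110.2, 140.5]
eef_rot: [-0.707, 0.707, 0.0, -0.001]
force: [-0.2, -0.2, 0.1]
gripper_width: 41.7
time: 9.4
ee_pos: [561.1, 110.1, 131.4]
eef_rot: [-0.707, 0.707, 0.0, -0.001]
force: [-0.2, 0.2, -1.8]
gripper_width: 41.6
tcp [561.1 110.1 131.4] yaw 0.09 down [-2.e-04 -3.e-04 -1.e+00] w 41.6 t 9.4 F [-0.2  0.2 -1.8]
delta_pos [-0.0003  0.0457 -0.0025] dr [ 0.0002  0.001  -0.0002]
[ 0.01 -0.12 -0.04]
```

```bash
python3 -m inch '[{"jaw":255,"delta_pos":[0,0.012,0],"dr":[0,0,0]},{"jaw":255,"delta_pos":[0,0.024,0],"dr":[0,0,0]},{"jaw":255,"delta_pos":[0,0.034,0],"dr":[0,0,0]},{"jaw":255,"delta_pos":[0,0.034,0],"dr":[0,0,0]}]' 60
python3 -m inch '[{"jaw":255,"delta_pos":[0,0.008,0],"dr":[0,0,0]},{"jaw":255,"delta_pos":[0,0.012,0],"dr":[0,0,0]},{"jaw":255,"delta_pos":[0,0.012,0],"dr":[0,0,0]},{"jaw":255,"delta_pos":[0,0.012,0],"dr":[0,0,0]}]'
```

```text
time: 9.73
ee_pos: [561.2, 110.2, 123.3]
eef_rot: [-0.707, 0.707, 0.001, -0.001]
force: [-1.4, 0.3, 5.9]
gripper_width: 41.6
time: 10.07
ee_pos: [561.3, 110.2, 120.8]
eef_rot: [0.707, -0.707, -0.001, 0.001]
force: [-1.6, 0.2, 7.8]
gripper_width: 41.2
```

```bash
python3 -m inch '[{"jaw":255,"delta_pos":[0,0.004,0],"dr":[0,0,0]},{"jaw":255,"delta_pos":[0,0.008,0],"dr":[0,0,0]},{"jaw":255,"delta_pos":[0,0.008,0],"dr":[0,0,0]},{"jaw":255,"delta_pos":[0,0.008,0],"dr":[0,0,0]}]'
python3 - <<'E'
from station import *
from h import *
j=snapshot("scene")["image"][:,:,::-1]
cv2.imwrite("pics/a6.png",cv2.resize(j[210:280,155:225],(500,500),interpolation=cv2.INTER_CUBIC))
E
```

```text
time: 10.4
ee_pos: [561.3, 110.2, 119.8]
eef_rot: [0.708, -0.707, -0.0, 0.0]
force: [-9.7, -0.8, 29.8]
gripper_width: 41.6
```

View pics/a6.png

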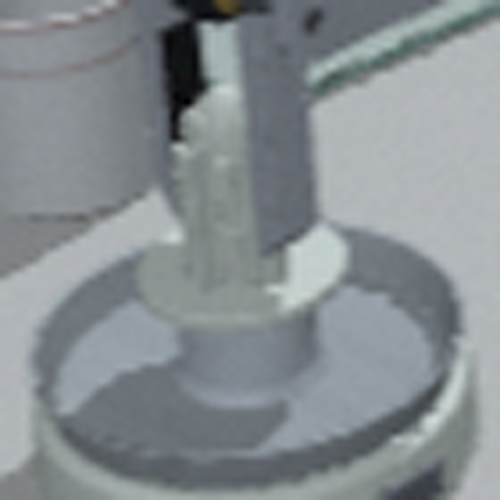

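The disc sits on the hub at (245,280), and the force rose sharply to 30 N at z = 119.8, so it is seated. I'll check that it holds steady, then hand in.

```bash
python3 -m inch '[{"jaw":255,"delta_pos":[0,0,0],"dr":[0,0,0]},{"jaw":255,"delta_pos":[0,0,0],"dr":[0,0,0]},{"jaw":255,"delta_pos":[0,0,0],"dr":[0,0,0]},{"jaw":255,"delta_pos":[0,0,0],"dr":[0,0,0]},{"jaw":255,"delta_pos":[0,0,0],"dr":[0,0,0]},{"jaw":255,"delta_pos":[0,0,0],"dr":[0,0,0]}]' && python3 -c "
from station import *
print(finish_job())"
```

```text
time: 10.95
ee_pos: [561.3, 110.2, 119.8]
eef_rot: [0.708, -0.707, -0.001, 0.0]
force: [-8.5, -0.3, 29.3]
gripper_width: 41.2
the job is handed in; nothing more can be done
None
```

I gripped the reamer on its rib flats and drew it about 81 mm out of the holder. I turned it to match the cross socket, pushed it in until it was seated, and handed the job in at about 11 s, still gripping it at 60 N. The hand-in reported no verdict.

**Last checks**
- **Seating:** the TCP held steady at z = 119.8 mm against the nominal 120 mm for home. The upward force was steady at 29 N after a sharp rise past the spring's 10 N. The last scene picture shows the disc on the hub rim.
- **Grip:** the jaw opening was 41 mm, which fits the 42 mm ribs.
- **Side load:** about -9 N along x remained.
- **Contact pin:** its travel could not be read directly; I infer it from the height and the force.
- **Bystanders:** I took no final picture to check them. I planned no contact with them and felt no unexpected forces on the way.

**Disagreement:** the cameras differed by about 3–5 mm on the hub's position. I aligned by comparing reamer and hub within the same picture, and the stem entered without resistance.

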